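Tare the portion scale for the green measure

TASK

Get the portion scale ready for weighing with the green measure: unstack the nested measures, standing the yellow one upright in the aluminium tray and the green one gently, upright, on the middle of the weighing pan, and leave the blue one standing where it is. Roll the knurled tare wheel with a fingertip, click by click, until its green stripe is at the red index. Do not bang the pan down and do not disturb the other things on the bench.

Things in the scene. Friction and masses are not known exactly. Their poses are not given: they have to be found in the camera images.
- cup_s_mid (a point): Small YELLOW measure: plain straight-sided open cup, outer diameter 50, height 80 mm, wall 3, floor 4. Point: on its axis, half-way up (40 mm above its underside). z = its upward axis. At the start it stands inside the green cup, on the green cup's inner floor, underside 32 mm above the table, rim 112 mm; its top 34 mm stick out above the green rim. About 70 g.
- cup_m_mid (a point): Medium GREEN measure: same kind, outer diameter 62, height 62 mm, wall 3, inner floor 16 mm above its underside. Point: on its axis, half-way up (31 mm above its underside). At the start it stands inside the blue cup, underside 16 mm above the table, rim 78 mm; its top 32 mm stick out above the blue rim. About 100 g.
- cup_l_mid (a point): Large BLUE measure: same kind, outer diameter 76, height 46 mm, wall 3, inner floor 16 mm above its underside. Point: on its axis, half-way up (23 mm). Stands on the table. About 250 g. The cups fit loosely (3 to 4 mm of play all round).
- tray_in (a point): Flat aluminium tray, fixed, outer 200 (its x) x 160 (its y) mm, rim 20 mm high, 4 mm wall. Point: centre of its inner floor, 4 mm above the table; axes x, y along its sides. The nest and the tray may stand on either side of the scale.
- pan_top (a point): Centre of the upper face of the round steel weighing pan (diameter 124 mm, 62 mm above the table) on the white portion scale (170 x 290 mm, body top 45 mm high, fixed). Axes are the scale's: z up, +y towards the pan's end, +x to the scale's rear. The pan sinks on a soft spring (starts at 1.5 N, then 0.6 N/mm; 14 mm travel) and moves up again.
- wheel_top (a point): Top of the rim, at rest, of the black knurled tare wheel on the scale, 85 mm above the table, 155 mm from the pan centre along the scale's -y. Axes are the scale's; the rim's top moves to +x when the joint grows. The wheel is sprung: it gives downwards under a finger (3.5 N, then 0.4 N/mm, stop at 8 mm). A fingertip pressed in 4 to 6 mm drags the rim without slip, 10.5 mm per click.
- wheel_axle (a point): Centre of the tare wheel at rest, 45 mm above the table, level with the scale's top. Wheel: 80 mm diameter, 20 mm wide, axle along the scale's y; its upper half is exposed. Two red index posts in line with the wheel's top stand 15 to 21 mm either side of its middle plane, tops 71 mm above the table.
- tare_wheel (a joint): Wheel angle, rad, 0 to 2.356. Clicks every 15 degrees (0.2618 rad), settles into the nearest click when let go (about 1 N at the rim). Stripes on rim and sides reach the red index at: white 0, yellow 0.785 (3rd click), green 1.571 (6th), blue 2.356 (9th); grey ticks between. Starts between 0 and 0.75.
- pan (a joint): How far the weighing pan is pushed down, m: 0 empty, 0.014 at its stop.
- jar: Glass jar with red lid, 68 mm across, 100 mm high (bystander, origin at its underside or middle).
- syrup: Amber bottle, 60 mm across, 190 mm high (bystander, origin at its underside or middle).
- can: Tin can, 72 mm across, 110 mm high (bystander, origin at its underside or middle).
- cutter: Steel ring cutter, 68 mm across, 30 mm high, low in front of the robot (bystander, origin at its underside or middle).
- spoon: Spoon 170 mm long, lying in front of the robot (bystander, origin at its underside or middle).
- tape_roll: Paper label roll, 70 mm across, 22 mm high (bystander, origin at its underside or middle).
- timer: White kitchen timer, 40 x 65 x 54 mm (bystander, origin at its underside or middle).

How it is judged (in metres and radians):
At the end, for the whole second after the job is handed in: Green cup upright (0.1 rad) at rest on the pan, axis within 30 mm of its centre; yellow cup upright at rest on the tray floor (axis within 75 mm of the middle along it, 55 mm across); blue cup upright, within 50 mm of its start; wheel at rest within 0.1 rad of 1.571 (green stripe at index) (horizontal distance between cup_m_mid and pan_top below 0.03 m and z of cup_m_mid in the frame of pan_top between 0.025 and 0.037 m and angle between each of cup_m_mid, cup_s_mid, cup_l_mid's own z axis and vertical below 0.1 rad and linear speed of each of cup_m, cup_s below 0.02 m/s and x of cup_s_mid in the frame of tray_in between -0.075 and 0.075 m and y of cup_s_mid in the frame of tray_in between -0.055 and 0.055 m and z of cup_s_mid in the frame of tray_in between 0.034 and 0.046 m and distance of cup_l_mid from where it was at the start of the episode below 0.05 m and value of joint tare_wheel between 1.47079 and 1.67079 rad and velocity of joint tare_wheel between -0.1 and 0.1 rad/s); the robot touches nothing.
It fails at once if the weighing pan is banged or pressed down by more than 10 mm (value of joint pan above 0.01 m).
It fails at once if a bystander is moved by more than 30 mm (distance of any of jar, syrup, can, cutter, spoon, tape_roll, timer from where it was at the start of the episode above 0.03 m).
It also fails if it takes over 64 s, if anything falls off the work surface, if the arm or the gripper's body presses on something with over 40 N, if the wrist force passes 120 N, or if a joint passes its speed limit or range.

ROBOT

A 6-joint arm with a two-finger parallel gripper is mounted at the origin on the work surface. World frame = base frame: x ahead of the robot, y to its left, z up, the work surface at z = 0. Lengths are in m, angles in degrees, forces in N, time in s.
With the tool pointing down it reaches from about 0.3 to 0.75 m from the base axis. Payload 8.5 kg.
Tool frame: the origin (TCP) lies midway between the tips of the shut fingers; the grasp point (between the pads) lies 19 mm behind it; y points along the fingers, x is the direction in which the jaws open and shut, and the axes are right-handed (so a half turn about y gives the same grasp; the last joint's range is limited). The gripper opens to 85 mm and grips with 20 to 120 N. Pads are 22 mm wide; open, the fingers measure 114 mm over their backs; the gripper's body (76 mm by 85 mm) begins 54 mm behind the grasp point. The pads swing forward as they close: fully open they stand 13 mm farther back than shut.
Start: joints at [51.148, 21.807, 74.336, -0, 83.858, -12.336], TCP at [0.246, 0.492, 0.231] pointing down, gripper open.
Joint ranges: [-178.18, 178.18], [-50.72, 133.34], [12.68, 142.11], [-81.47, 261.47], [9.98, 163.14], [-165.26, 165.26]. Speed limits (degrees/s): [136.94, 136.94, 180, 180, 180, 180].

INTERFACE

Orientations are given as a 3x3 rotation matrix whose columns are the frame's x, y, z axes.
In Python, from rig import env gives the robot as it stands.
- The arm moves only by the tool carry_out, never from a script. Its argument "plan" is a list of rows, each a list of 3 entries, a list of its own where there are three numbers: the shift along the tool's x, y, z in m, then the turn, a rotation vector about the tool's x, y, z in degrees, then the finger opening in m, from 0 to 0.0854. In form: [[[dx, dy, dz], [ax, ay, az], jaw], ...]. A call has 1 to 8 rows; each row shifts and turns the commanded pose from where the row before left it, along the tool's axes as they then stand; what a row does not reach is not made up. A row lasts 1/8 s, in which the tool goes at most 62.5 mm and 10.7 degrees, less where a joint would pass 70% of its speed; a pose out of reach is approached as far as the arm can. A call is refused whole if a number of a shift passes 0.0625 or a number of a turn 10.7, either way. A call with a gripper value outside its range is refused whole. The fingers move at their own pace and stop on an object; "force" is the grip in N (left out, the last holds). Time passes only in rows, so rows that do not move let the fingers close. It gives the time, the measured TCP pose, the force and the opening at its end, in the units of the state.
- env.observe(): the state, without advancing time (a new reading comes with each control period).
- env.get_image(name): name is "scene" or "top" or "wrist"; returns a dict with "image" (400x640x3 uint8, red, green, blue), "vfov" (degrees; the focal length in pixels is half the picture's height over the tangent of half this angle, whatever the lens; pixels are square), "cx", "cy" (the principal point, pixels), "rvec" (rotation vector, rad) and "tvec" (3), from world to camera coordinates, as OpenCV has them; the wrist camera has in their place "tool_from_camera" (4x4, takes a point from camera to tool coordinates, whose origin is the TCP and whose axes are the tool frame's). Camera axes: x right, y down, z forward; pixel columns grow to the right and rows downward; lengths in m; the calibration is good to about 2 mm. The wrist camera is an equidistant fisheye: a pixel r from the principal point sees the ray r / f radians off the axis. A picture is of the moment at which its call begins: read the wrist's pose just before it. There is no depth.
- env.close_job(): hands the job in, once; it reports no verdict.
Trained networks look in a picture, given as the dict that the camera call returned (one of the last four; its "shot" number tells which), for a name from the list of things; names that differ only in an ending like _2 or _b are one class to them, and where a whole thing is asked for, a point or a joint stands for the part that bears it (a point fixed in the world has none). Each returns a list of dicts, best first, with "conf" (0 to 1); they miss things now and then, are a little off and sometimes report something else, mostly with a low value. They report only what shows in the picture. A call takes as long as a camera call.
- env.outline_of(target, picture): "mask" (400x640 bool, what is visible of it) and "pixel" ([row, column] in pixels, amid what is visible of it).
The state is a dict: "time_s": time; "q": joint angles; "qvel": joint speeds; "joint_efforts": joint torques, N m; "position": TCP position; "tool_rot": TCP orientation; "ft_force": force on the tool from outside, world axes, zero at the start; "wrist_torque": the same for the moment, N m; "grip_width": finger opening in m.
Only numpy, scipy, OpenCV 4.12 (cv2) and the standard library are available. Lean on these libraries where they do the work, as an engineer would, in place of code of your own. Each camera call takes 0.05 s, during which the arm holds its last target.

## Working session

There is one attempt and no reset: what is moved stays moved. The work goes in short steps, Python scripts to look and compute and a tool call to move; the robot and the scene stay as the last step left them, time stands still between calls to the robot, and variables do not carry over. Pictures are saved under pics/ and viewed, and the job is handed in when it is done.

Besides the shell and the picture viewer there is one more tool, called after "Emit:" by a JSON object that holds its "method" and its "body". carry_out: Moves the arm, as the interface text tells. Its arguments: {"type":"object","properties":{"plan":{"type":"array","items":{"type":"array"}},"force":{"type":"number"}},"required":["plan"]}

```bash
ls; mkdir -p pics
python3 - <<'E'
from rig import env
import cv2,pickle
s=env.observe();print(s)
for n in ["scene","top","wrist"]:
    d=env.get_image(n)
    cv2.imwrite(f"pics/{n}0.png",d["image"][:,:,::-1])
    pickle.dump(d,open(f"pics/{n}0.pkl","wb"))
    print({k:v for k,v in d.items() if k!="image"})
E
```

```text
pics
{'time_s': 0.0, 'q': array([ 5.11485123e+01,  2.18422560e+01,  7.43865239e+01,  1.07902776e-03,
        8.38568751e+01, -1.23363728e+01]), 'qvel': array([ 0.01680834,  0.0340578 ,  0.04281417,  0.08142893, -0.02520348,
        0.05977224]), 'joint_efforts': array([-1.38727788e-03, -4.48462379e+01, -2.31275815e+01, -2.58928940e-04,
        4.77954978e-03,  2.95718428e-05]), 'position': array([0.24535127, 0.49191174, 0.23068949]), 'tool_rot': array([[ 4.46435008e-01, -9.52377427e-04, -8.94815555e-01],
       [ 8.94814876e-01, -1.15249224e-03,  4.46435896e-01],
       [-1.45644345e-03, -9.99998882e-01,  3.37688607e-04]]), 'ft_force': array([ 0.6596502 , -0.23962781,  0.72596372]), 'wrist_torque': array([-0.01815013, -0.01940243,  0.00493904]), 'grip_width': 0.08541120530865767}
{'vfov': 44.98635952564233, 'cx': 317.5302937122881, 'cy': 198.07134330340847, 'rvec': array([ 1.22134299,  2.15831329, -1.06345182]), 'tvec': array([ 0.27814234, -0.23446446,  1.73494564]), 'shot': 1}
{'vfov': 48.98867443264963, 'cx': 317.7786701908564, 'cy': 199.70028064368336, 'rvec': array([ 2.16735059, -2.10375266,  0.15733672]), 'tvec': array([0.00576528, 0.57767049, 1.35936687]), 'shot': 2}
{'vfov': 65.70646984690485, 'cx': 316.68065430528037, 'cy': 205.097203308969, 'tool_from_camera': array([[ 9.99999814e-01, -5.68210817e-04,  2.21928376e-04,
        -2.73992195e-04],
       [-3.70965164e-04, -2.77647451e-01,  9.60682963e-01,
        -1.42140019e-01],
       [-4.84252603e-04, -9.60682866e-01, -2.77647610e-01,
         7.01251020e-02],
       [ 0.00000000e+00,  0.00000000e+00,  0.00000000e+00,
         1.00000000e+00]]), 'shot': 3}
```

View pics/scene0.png

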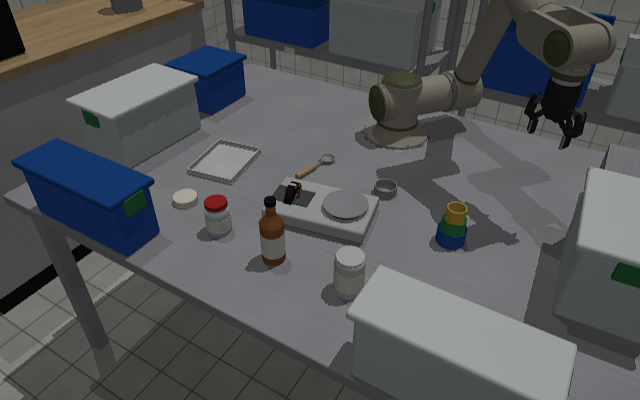

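View pics/top0.png

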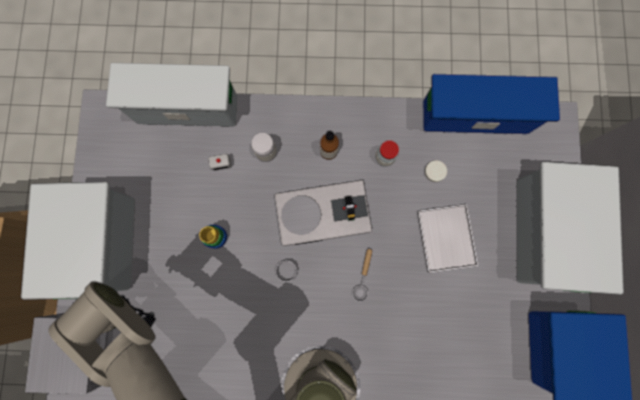

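View pics/wrist0.png

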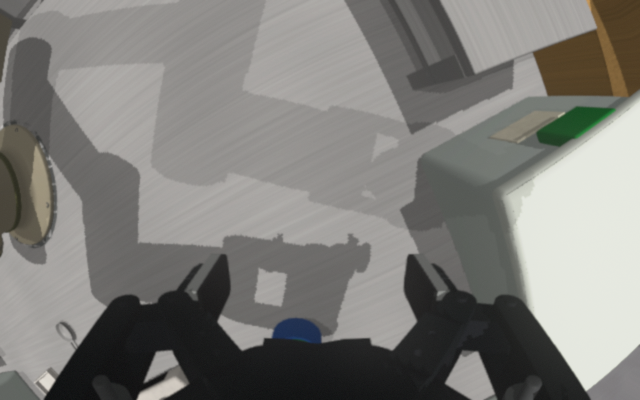

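The scene view shows the nest at about (453,225), the scale at (325,210), the tray at (225,160). In the top view the nest is at (212,237), the pan at (301,215), the wheel at (350,208) and the tray at (447,238). The can is near (262,146), the timer at (218,161), the cutter at (288,270) and the spoon at (363,273).

```bash
cat > h.py <<'E'
import numpy as np,cv2,pickle
def load(n): return pickle.load(open(f"pics/{n}.pkl","rb"))
def K(d):
    f=200/np.tan(np.radians(d["vfov"]/2)); return f
def proj(d,P):
    R=cv2.Rodrigues(np.array(d["rvec"]))[0]; c=np.atleast_2d(P)@R.T+d["tvec"]; f=K(d)
    return np.c_[d["cx"]+f*c[:,0]/c[:,2], d["cy"]+f*c[:,1]/c[:,2]]
def ray(d,uv):
    R=cv2.Rodrigues(np.array(d["rvec"]))[0]; f=K(d); uv=np.atleast_2d(uv)
    v=np.c_[(uv[:,0]-d["cx"])/f,(uv[:,1]-d["cy"])/f,np.ones(len(uv))]@R
    return -R.T@d["tvec"], v
def onplane(d,uv,z):
    o,v=ray(d,uv); t=(z-o[2])/v[:,2]; return o+v*t[:,None]
def wproj(d,P,pos,rot):
    """world pts to wrist px"""
    T=d["tool_from_camera"]; t=(np.atleast_2d(P)-pos)@rot; c=(t-T[:3,3])@T[:3,:3]
    f=K(d); th=np.arctan2(np.hypot(c[:,0],c[:,1]),c[:,2]); ph=np.arctan2(c[:,1],c[:,0])
    return np.c_[d["cx"]+f*th*np.cos(ph), d["cy"]+f*th*np.sin(ph)]
def wray(d,uv,pos,rot):
    uv=np.atleast_2d(uv); f=K(d); a=uv-[d["cx"],d["cy"]]; r=np.hypot(*a.T)+1e-9; th=r/f
    c=np.c_[a/r[:,None]*np.sin(th)[:,None],np.cos(th)]
    T=d["tool_from_camera"]; return pos+rot@T[:3,3], c@T[:3,:3].T@rot.T
def wplane(d,uv,z,pos,rot):
    o,v=wray(d,uv,pos,rot); t=(z-o[2])/v[:,2]; return o+v*t[:,None]
def circ(c,r,n=48):
    a=np.linspace(0,2*np.pi,n,endpoint=False); return np.c_[c[0]+r*np.cos(a),c[1]+r*np.sin(a),np.full(n,c[2])]
E
python3 - <<'E'
from rig import env
from h import *
for n in ["top","scene"]:
    d=env.get_image(n); pickle.dump(d,open(f"pics/{n}1.pkl","wb"))
    out={}
    for t in ["cup_s_mid","cup_m_mid","cup_l_mid","pan","tare_wheel","wheel_axle","tray_in","jar","syrup","can","cutter","spoon","tape_roll","timer"]:
        try: r=env.outline_of(t,d)
        except Exception as e: print(t,e);continue
        for k in r[:2]:
            m=k["mask"]; print(n,t,round(k["conf"],2),np.round(k["pixel"]),m.sum(), onplane(d,[k["pixel"][::-1]],0.0)[0].round(3))
        if r: out[t]=r[0]["mask"]
    pickle.dump(out,open(f"pics/{n}_masks.pkl","wb"))
E
```

```text
top cup_s_mid 0.79 [234. 208.] 290 [0.462 0.38  0.   ]
top cup_m_mid 0.63 [239. 218.] 90 [0.446 0.345 0.   ]
top cup_m_mid 0.63 [213. 299.] 1198 [0.538 0.083 0.   ]
top cup_l_mid 0.58 [145. 330.] 423 [ 0.771 -0.011  0.   ]
top pan 0.73 [214. 302.] 1155 [0.535 0.076 0.   ]
top tare_wheel 0.69 [206. 349.] 184 [ 0.566 -0.081  0.   ]
top wheel_axle 0.57 [213. 320.] 4905 [0.542 0.014 0.   ]
top tray_in 0.79 [238. 448.] 3183 [ 0.472 -0.404  0.   ]
top jar 0.64 [152. 388.] 483 [ 0.752 -0.207  0.   ]
top syrup 0.89 [144. 326.] 447 [ 0.776 -0.     0.   ]
top can 0.97 [147. 264.] 580 [0.757 0.211 0.   ]
top spoon 0.9 [286. 362.] 377 [ 0.31  -0.127  0.   ]
top spoon 0.57 [170. 435.] 399 [ 0.696 -0.363  0.   ]
top tape_roll 0.55 [170. 437.] 408 [ 0.697 -0.371  0.   ]
top timer 0.58 [239. 224.] 73 [0.446 0.326 0.   ]
scene cup_s_mid 0.63 [214. 454.] 420 [0.339 0.328 0.   ]
scene cup_m_mid 0.78 [228. 453.] 266 [0.401 0.346 0.   ]
scene cup_l_mid 0.8 [238. 448.] 471 [0.447 0.35  0.   ]
scene cup_l_mid 0.69 [234. 272.] 1396 [ 0.677 -0.062  0.   ]
scene pan 0.95 [204. 344.] 1064 [0.461 0.042 0.   ]
scene tare_wheel 0.75 [191. 291.] 230 [ 0.487 -0.126  0.   ]
scene tare_wheel 0.53 [236. 274.] 1367 [ 0.678 -0.056 -0.   ]
scene wheel_axle 0.96 [210. 324.] 4698 [0.514 0.007 0.   ]
scene tray_in 0.71 [160. 222.] 2028 [ 0.462 -0.412  0.   ]
scene jar 0.76 [216. 215.] 991 [ 0.698 -0.243 -0.   ]
scene syrup 0.58 [234. 273.] 1388 [ 0.673 -0.062  0.   ]
scene syrup 0.5 [204. 346.] 1092 [0.458 0.045 0.   ]
scene can 0.67 [200. 183.] 390 [ 0.687 -0.372  0.   ]
scene can 0.63 [273. 350.] 1449 [0.695 0.184 0.   ]
scene cutter 0.58 [190. 383.] 362 [0.338 0.109 0.   ]
scene cutter 0.39 [215. 213.] 1041 [ 0.696 -0.251  0.   ]
scene spoon 0.61 [165. 316.] 246 [ 0.325 -0.136  0.   ]
scene tape_roll 0.67 [205. 345.] 1069 [0.462 0.044 0.   ]
scene tape_roll 0.57 [202. 183.] 401 [ 0.695 -0.364  0.   ]
```

Run:
```python
from h import *
from scipy.optimize import minimize
D={n:load(n+"1") for n in["top","scene"]}; M={n:load(n+"_masks") for n in D}
def sil(d,x,y,cyls,S=8):
    im=np.zeros((400*4,640*4),np.uint8)
    for r,z0,z1 in cyls:
        p=proj(d,np.r_[circ((x,y,z0),r),circ((x,y,z1),r)])
        cv2.fillConvexPoly(im,cv2.convexHull(np.round((p+0.5)*4).astype(np.int32)),255)
    return cv2.resize(im,(640,400),interpolation=cv2.INTER_AREA)/255.
def fit(x0,cyls,masks):
    def c(p):
        e=0
        for n,m in masks.items():
            s=sil(D[n],*p,cyls); e+=np.abs(s-m).sum()/m.sum()
        return e
    r=minimize(c,x0,method="Nelder-Mead",options=dict(initial_simplex=np.array([x0,np.add(x0,[.01,0]),np.add(x0,[0,.01])]),xatol=2e-4))
    return r.x.round(4),round(r.fun,3)
def sat(n,box):
    hsv=cv2.cvtColor(D[n]["image"],cv2.COLOR_RGB2HSV); m=np.zeros((400,640),bool)
    a,b,c,e=box; m[a:b,c:e]=hsv[a:b,c:e,1]>90; return m
nm={"top":sat("top",(215,260,190,240)),"scene":sat("scene",(195,255,430,475))}
print([m.sum() for m in nm.values()])
cy=[(.038,0,.046),(.031,.046,.078),(.025,.078,.112)]
for k in nm: print("nest",k,fit([.44,.345],cy,{k:nm[k]}))
print("nest",fit([.44,.345],cy,nm))
pm={n:M[n]["pan"] for n in D}
for k in pm: print("pan",k,fit([.52,.06],[(.062,.058,.062)],{k:pm[k]}))
print("pan",fit([.52,.06],[(.062,.058,.062)],pm))
for n in D:
    m=M[n]["tare_wheel"]; v,u=np.nonzero(m); print("wheel c",n,onplane(D[n],[[u.mean(),v.mean()]],.065))
    for t in["tray_in","wheel_axle"]:
        c=max(cv2.findContours(M[n][t].astype(np.uint8),0,2)[0],key=cv2.contourArea)[:,0].astype(float)
        w=onplane(D[n],c,.02 if t=="tray_in" else .045)[:,:2].astype(np.float32)
        print(t,n,cv2.minAreaRect(w))
    crop=D[n]["image"]
c=[D["top"]["image"][180:260,190:380],D["scene"]["image"][150:260,250:480]]
cv2.imwrite("pics/c1.png",cv2.resize(c[0][:,:,::-1],None,fx=4,fy=4)); cv2.imwrite("pics/c2.png",cv2.resize(c[1][:,:,::-1],None,fx=3,fy=3))
```

```text
[np.int64(506), np.int64(1204)]
nest top (array([0.4524, 0.3542]), np.float64(0.098))
nest scene (array([0.4501, 0.353 ]), np.float64(0.034))
nest (array([0.451 , 0.3533]), np.float64(0.147))
pan top (array([0.5255, 0.0769]), np.float64(0.065))
pan scene (array([0.5246, 0.0757]), np.float64(0.034))
pan (array([0.5254, 0.0763]), np.float64(0.104))
wheel c top [[ 0.5508227  -0.07642536  0.065     ]]
tray_in top ((0.47046130895614624, -0.39476263523101807), (0.20043949782848358, 0.1661694049835205), 9.270990371704102)
wheel_axle top ((0.5363487005233765, 0.007266908884048462), (0.17715013027191162, 0.29312852025032043), 11.962043762207031)
wheel c scene [[ 0.56379063 -0.07243655  0.065     ]]
tray_in scene ((0.48091867566108704, -0.3852614462375641), (0.2212708443403244, 0.17555682361125946), 9.20736026763916)
wheel_axle scene ((0.556444525718689, 0.017585933208465576), (0.20583103597164154, 0.29633283615112305), 10.852996826171875)
```

View pics/c1.png

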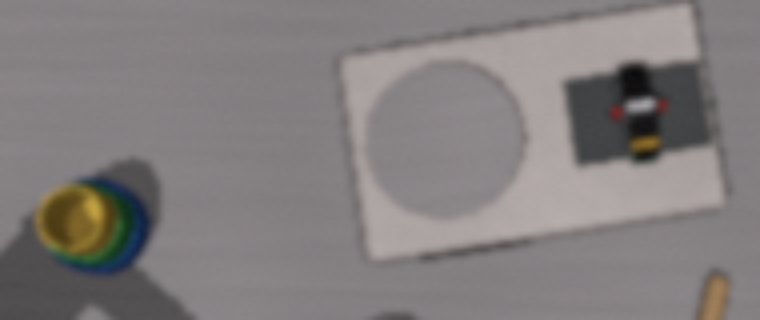

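View pics/c2.png

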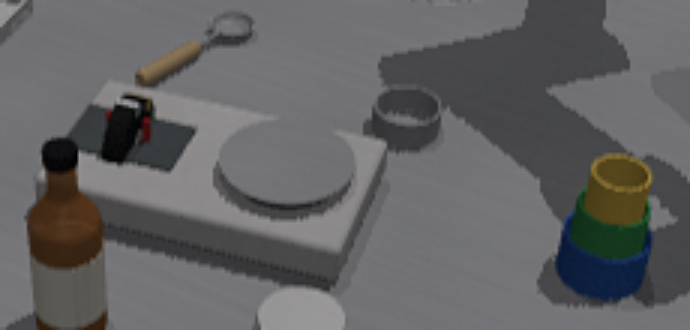

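Top crop: the scale is tilted slightly and the wheel shows its white stripe near the index, with yellow nearer the robot. The red posts are at about (344,208) and (355,206) in the full picture. The scene crop confirms that the three cups are nested.

```bash
cat >> h.py <<'E'
def ab(dw,a): # world delta -> tool dx,dy,dz with yaw a deg
    c,s=np.cos(np.radians(a)),np.sin(np.radians(a)); dw=np.asarray(dw)
    return np.array([c*dw[0]+s*dw[1], -dw[2], -s*dw[0]+c*dw[1]])
def yaw(s): R=s["tool_rot"]; return np.degrees(np.arctan2(R[1,0],R[0,0]))
E
python3 - <<'E'
from h import *
from rig import env
d=load("top1")
P=onplane(d,[[343.75,208],[355.25,206.25]],.071);print(P, P.mean(0)); v=P[1]-P[0];print("post ang",np.degrees(np.arctan2(v[0],-v[1])))
c=np.array([[345,60],[695,5],[725,205],[370,260]])/4+[190,180]
W=onplane(d,c-.5,.045);print(W.round(4),W.mean(0))
for i,j in[(0,1),(3,2)]: v=W[j]-W[i];print(np.degrees(np.arctan2(v[0],-v[1])),np.linalg.norm(v))
for i,j in[(3,0),(2,1)]: v=W[j]-W[i];print(np.degrees(np.arctan2(v[1],v[0])),np.linalg.norm(v))
s=env.observe();print(yaw(s),s["position"], s["time_s"])
E
```

```text
[[ 0.54928464 -0.05939221  0.071     ]
 [ 0.55587151 -0.09525644  0.071     ]] [ 0.55257807 -0.07732432  0.071     ]
post ang 10.407029334670511
[[ 0.5902  0.1583  0.045 ]
 [ 0.6433 -0.1215  0.045 ]
 [ 0.4828 -0.1475  0.045 ]
 [ 0.4311  0.1313  0.045 ]] [0.53687288 0.0051487  0.045     ]
10.742371135112299 0.28479845463369735
10.502857782359413 0.2836069148031664
9.607557770932122 0.1613737393581361
9.19513810803809 0.16258692383132714
63.482936393424765 [0.24555178 0.49211479 0.23130605] 1.65
```

Emit:
{"method": "carry_out", "body": {"plan": [[[0, 0.008, 0], [0, 10.6, 0], 0.0854], [[0, 0.008, 0], [0, 10.6, 0], 0.0854], [[0, 0.008, 0], [0, 10.6, 0], 0.0854], [[0, 0.008, 0], [0, 10.6, 0], 0.0854], [[0, 0.008, 0], [0, 10.6, 0], 0.0854], [[0.044, 0, -0.043], [0, 0, 0], 0.0854], [[0.044, 0, -0.043], [0, 0, 0], 0.0854], [[0.044, 0, -0.043], [0, 0, 0], 0.0854]], "force": 25}}

```text
time_s: 2.65
position: [0.4002, 0.3882, 0.1914]
tool_rot: [[0.983, 0.0, -0.182], [0.182, 0.0, 0.983], [0.0, -1.0, 0.0]]
ft_force: [1.8, 1.0, -0.5]
grip_width: 0.0853
```

Emit:
{"method": "carry_out", "body": {"plan": [[[0.044, 0, -0.044], [0, 0, 0], 0.0854], [[0, 0, 0], [0, 0, 0], 0.0854]]}}

```text
time_s: 2.9
position: [0.4532, 0.3515, 0.1909]
tool_rot: [[0.984, 0.0, -0.177], [0.177, -0.0, 0.984], [0.0, -1.0, -0.0]]
ft_force: [-1.0, 0.4, -0.8]
grip_width: 0.0853
```

```bash
cat > look.py <<'E'
import sys
from rig import env
from h import *
def look(name):
    s=env.observe(); d=env.get_image("wrist"); d["pos"]=s["position"];d["rot"]=s["tool_rot"]
    pickle.dump(d,open(f"pics/{name}.pkl","wb")); cv2.imwrite(f"pics/{name}.png",d["image"][:,:,::-1])
    print(s["time_s"],s["position"].round(4),"yaw",yaw(s).round(2),"tilt",s["tool_rot"][2].round(4),s["ft_force"].round(2),s["grip_width"])
    return d
if __name__=="__main__": look(sys.argv[1])
E
python3 look.py w1
```

```text
2.9 [0.4532 0.3515 0.1909] yaw 10.18 tilt [ 3.e-04 -1.e+00 -4.e-04] [-0.96  0.41 -0.81] 0.08526214815922449
```

View pics/w1.png

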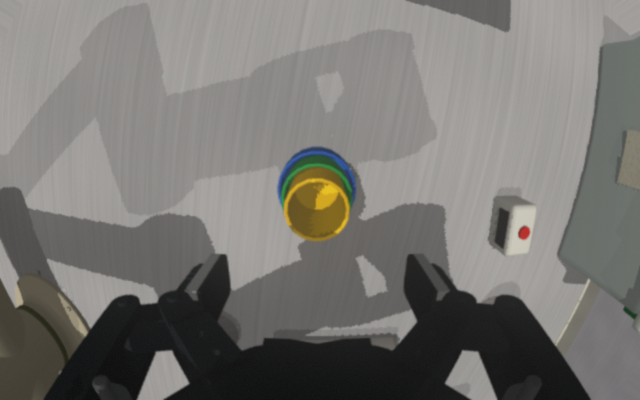

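The wrist view shows the nest under the gripper, with the yellow rim at about (317,209) and the green and blue rims just above it.

```bash
cat > cupfit.py <<'E'
import sys
from h import *
from scipy.optimize import least_squares
def rim(d,hlo,hhi,z,r,box,x0=None):
    hsv=cv2.cvtColor(d["image"],cv2.COLOR_RGB2HSV); a,b,c,e=box
    m=np.zeros((400,640),np.uint8); q=hsv[a:b,c:e]
    m[a:b,c:e]=((q[...,0]>=hlo)&(q[...,0]<=hhi)&(q[...,1]>110))
    cs=max(cv2.findContours(m,cv2.RETR_EXTERNAL,cv2.CHAIN_APPROX_NONE)[0],key=cv2.contourArea)
    pts=cv2.convexHull(cs)[:,0].astype(float)
    W=wplane(d,pts,z,d["pos"],d["rot"])[:,:2]
    f=lambda p:np.hypot(*(W-p[:2]).T)-p[2]
    s=least_squares(f,[*W.mean(0),r],loss="soft_l1",f_scale=.001)
    return s.x.round(4), np.sqrt(np.mean(f(s.x)**2)).round(4), cv2.contourArea(cs)
E
python3 - <<'E'
from cupfit import *
d=load("w1")
print("yel",rim(d,15,35,.112,.025,(130,260,260,380)))
for n,P,r in [("y",(.451,.3535,.112),.025)]:
    print(wproj(d,circ(P,r,4),d["pos"],d["rot"]).round(1))
for c in [(.451,.3535)]:
    pass
E
```

```text
yel (array([0.4522, 0.3578, 0.0272]), np.float64(0.0017), 3733.0)
[[346.7 215.7]
 [320.  177.7]
 [281.  204.4]
 [308.4 240.6]]
```

Emit:
{"method": "carry_out", "body": {"plan": [[[0, 0.04, 0.0025], [0, 0, 0], 0.0854], [[0, 0.04, 0], [0, 0, 0], 0.0854], [[0, 0.031, 0], [0, 0, 0], 0.0854], [[0, 0, 0], [0, 0, 0], 0.04], [[0, 0, 0], [0, 0, 0], 0.04], [[0, 0, 0], [0, 0, 0], 0.04], [[0, 0, 0], [0, 0, 0], 0.04]], "force": 25}}

```text
time_s: 3.82
position: [0.4502, 0.357, 0.0819]
tool_rot: [[0.983, 0.003, -0.182], [0.182, 0.002, 0.983], [0.003, -1.0, 0.001]]
ft_force: [-0.3, 0.7, 7.4]
grip_width: 0.0489
```

```bash
python3 look.py w2
```

```text
3.825 [0.4502 0.357  0.0819] yaw 10.49 tilt [ 0.0029 -1.      0.0011] [-0.33  0.67  7.38] 0.048909101762361164
```

View pics/w2.png

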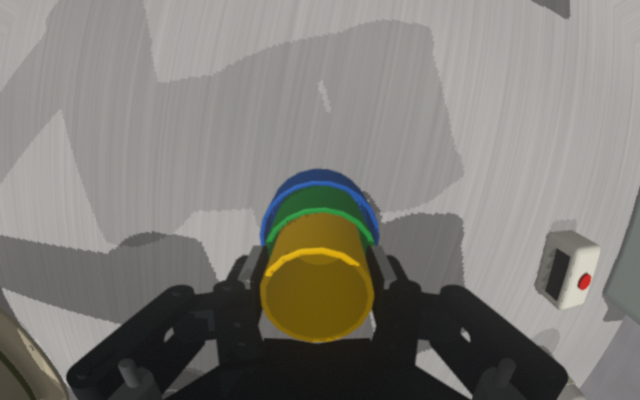

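The yellow cup is held (opening 48.9 mm). I lift it and check that only yellow comes along.

Emit:
{"method": "carry_out", "body": {"plan": [[[0, -0.01, 0], [0, 0, 0], 0.04], [[0, -0.02, 0], [0, 0, 0], 0.04], [[0, -0.03, 0], [0, 0, 0], 0.04], [[0, -0.03, 0], [0, 0, 0], 0.04], [[0, -0.03, 0], [0, 0, 0], 0.04]]}}

```text
time_s: 4.5
position: [0.4494, 0.3563, 0.202]
tool_rot: [[0.983, 0.0, -0.182], [0.182, 0.0, 0.983], [0.0, -1.0, 0.0]]
ft_force: [-0.2, -1.0, -0.8]
grip_width: 0.0492
```

```bash
python3 look.py w3
```

```text
4.5 [0.4494 0.3563 0.202 ] yaw 10.48 tilt [ 3.e-04 -1.e+00  0.e+00] [-0.2  -1.05 -0.77] 0.04922628655152769
```

View pics/w3.png

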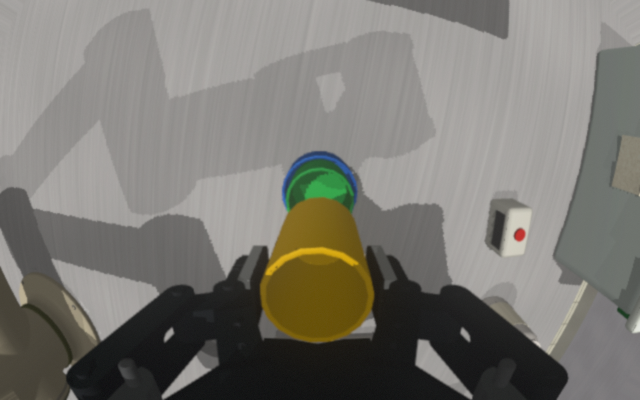

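Yellow lifted out alone; green and blue remain at about (320,185).

Emit:
{"method": "carry_out", "body": {"plan": [[[-0.004, 0, -0.028], [0, 0, 0], 0.04], [[-0.008, 0, -0.052], [0, 0, 0], 0.04], [[-0.009, 0, -0.0575], [0, 0, 0], 0.04], [[-0.009, 0, -0.0575], [0, 0, 0], 0.04], [[-0.009, 0, -0.0575], [0, 0, 0], 0.04], [[-0.009, 0, -0.0575], [0, 0, 0], 0.04], [[-0.009, 0, -0.0575], [0, 0, 0], 0.04], [[-0.009, 0, -0.0575], [0, 0, 0], 0.04]]}}

```text
time_s: 5.55
position: [0.4617, -0.0753, 0.2006]
tool_rot: [[0.983, 0.0, -0.182], [0.182, -0.0, 0.983], [0.0, -1.0, -0.0]]
ft_force: [0.9, 0.1, 0.3]
grip_width: 0.0488
```

Emit:
{"method": "carry_out", "body": {"plan": [[[-0.009, 0, -0.0575], [0, 0, 0], 0.04], [[-0.009, 0, -0.0575], [0, 0, 0], 0.04], [[-0.009, 0, -0.0575], [0, 0, 0], 0.04], [[-0.009, 0, -0.0575], [0, 0, 0], 0.04], [[-0.009, 0, -0.0575], [0, 0, 0], 0.04], [[-0.003, 0, -0.0275], [0, 0, 0], 0.04], [[0, 0, 0], [0, 0, 0], 0.04]]}}

```text
time_s: 6.42
position: [0.4717, -0.3935, 0.1997]
tool_rot: [[0.984, -0.0, -0.18], [0.18, 0.0, 0.984], [-0.0, -1.0, 0.0]]
ft_force: [0.2, 0.5, -1.2]
grip_width: 0.0487
```

```bash
python3 look.py w4
```

```text
6.425 [ 0.4717 -0.3935  0.1997] yaw 10.35 tilt [-4.e-04 -1.e+00  5.e-04] [ 0.19  0.5  -1.22] 0.04871199985365214
```

View pics/w4.png

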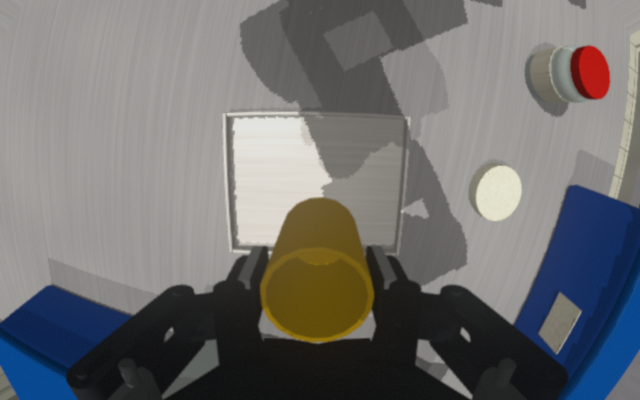

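Run:
```python
from h import *
d=load("w4")
W=wplane(d,[[224,115],[409,118],[231,250],[398,254]],.02,d["pos"],d["rot"]);print(W.round(4),W.mean(0))
print(np.linalg.norm(W[0]-W[1]),np.linalg.norm(W[0]-W[2]))
```

```text
[[ 0.3619 -0.336   0.02  ]
 [ 0.5546 -0.3042  0.02  ]
 [ 0.3871 -0.4875  0.02  ]
 [ 0.5803 -0.4574  0.02  ]] [ 0.47097722 -0.39629831  0.02      ]
0.19527390095867503 0.15353315670852632
```

The tray is right below (corners (224,115) to (398,254)), centre at (0.471,-0.396), within 3 mm of the TCP.

Emit:
{"method": "carry_out", "body": {"plan": [[[0, 0.05, 0], [0, 0, 0], 0.04], [[0, 0.05, 0], [0, 0, 0], 0.04], [[0, 0.03, 0], [0, 0, 0], 0.04], [[0, 0.01, 0], [0, 0, 0], 0.04], [[0, 0.005, 0], [0, 0, 0], 0.04], [[0, 0, 0], [0, 0, 0], 0.04]]}}

```text
time_s: 7.22
position: [0.4726, -0.392, 0.0564]
tool_rot: [[0.983, 0.001, -0.182], [0.182, -0.001, 0.983], [0.001, -1.0, -0.002]]
ft_force: [0.0, -0.2, 0.2]
grip_width: 0.0491
```

Emit:
{"method": "carry_out", "body": {"plan": [[[0, 0.002, 0], [0, 0, 0], 0.04], [[0, 0, 0], [0, 0, 0], 0.04]]}}

```text
time_s: 7.48
position: [0.4724, -0.3921, 0.054]
tool_rot: [[0.983, 0.001, -0.182], [0.182, -0.001, 0.983], [0.001, -1.0, -0.001]]
ft_force: [0.2, 0.6, 1.8]
grip_width: 0.0488
```

Light contact (about 1.8 N). Open and rise.

Emit:
{"method": "carry_out", "body": {"plan": [[[0, 0, 0], [0, 0, 0], 0.06], [[0, 0, 0], [0, 0, 0], 0.0854], [[0, 0, 0], [0, 0, 0], 0.0854], [[0, -0.02, 0], [0, 0, 0], 0.0854], [[0, -0.05, 0], [0, 0, 0], 0.0854], [[0, -0.05, 0], [0, 0, 0], 0.0854], [[0, -0.03, 0], [0, 0, 0], 0.0854]]}}

```text
time_s: 8.35
position: [0.4724, -0.3922, 0.2061]
tool_rot: [[0.983, 0.002, -0.182], [0.182, -0.002, 0.983], [0.001, -1.0, -0.003]]
ft_force: [-0.6, 0.0, -1.4]
grip_width: 0.0848
```

```bash
python3 look.py w5
```

```text
8.35 [ 0.4724 -0.3922  0.2061] yaw 10.49 tilt [ 0.0015 -1.     -0.0028] [-0.58  0.04 -1.41] 0.08482334332127768
```

View pics/w5.png

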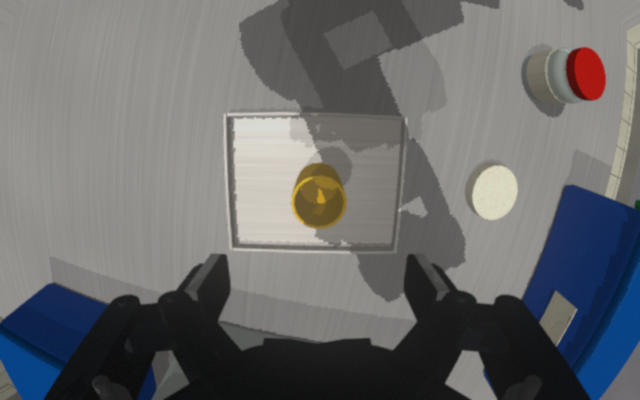

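Yellow stands upright in the tray at about (319,200). Now to the wheel, closing the gripper.

Emit:
{"method": "carry_out", "body": {"plan": [[[0.0228, 0, 0.0492], [0, 0, 0], 0.0], [[0.0228, 0, 0.0492], [0, 0, 0], 0.0], [[0.0228, 0, 0.0492], [0, 0, 0], 0.0], [[0.0228, 0, 0.0492], [0, 0, 0], 0.0], [[0.0228, 0, 0.0492], [0, 0, 0], 0.0], [[0.0228, 0, 0.0492], [0, 0, 0], 0.0], [[0, 0, 0], [0, 0, 0], 0.0]]}}

```text
time_s: 9.28
position: [0.5533, -0.0735, 0.2032]
tool_rot: [[0.982, -0.0, -0.187], [0.187, 0.0, 0.982], [-0.0, -1.0, 0.0]]
ft_force: [-0.1, -0.7, -0.9]
grip_width: -0.0001
```

```bash
python3 look.py w6;  python3 - <<'E'
from h import *
d=load("w6"); W=wproj(d,[(.553,-.077,.085),(.553,-.077,.045),(.5496,-.0593,.071),(.5564,-.0947,.071)],d["pos"],d["rot"]); print(W)
im=cv2.resize(d["image"][120:290,200:420],None,fx=3.5,fy=3.5,interpolation=cv2.INTER_CUBIC)
for w in W: cv2.circle(im,tuple(((w-[200,120]+.5)*3.5).astype(int)),3,(255,0,255),-1)
cv2.imwrite("pics/w6c.png",im[:,:,::-1])
E
```

```text
9.275 [ 0.5533 -0.0735  0.2032] yaw 10.75 tilt [-0.e+00 -1.e+00  5.e-04] [-0.14 -0.7  -0.85] -8.976357230563154e-05
[[315.45277906 203.29882784]
 [315.58404624 192.43357959]
 [315.43283829 179.88133177]
 [315.57309528 217.81739211]]
```

View pics/w6c.png

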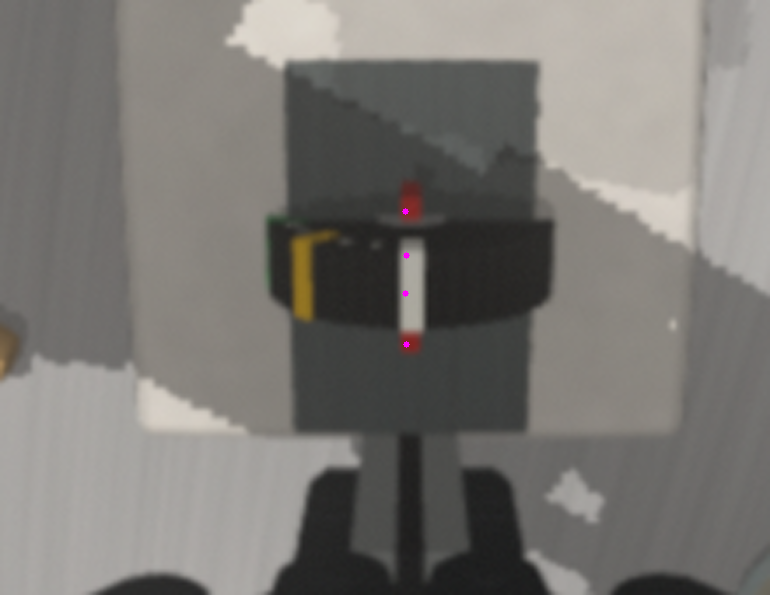

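The white stripe sits exactly at the red posts (near (318,203)), so the wheel is at 0 and needs 6 clicks = 63 mm. My wheel estimate agrees to within 1 mm.

Emit:
{"method": "carry_out", "body": {"plan": [[[-0.0105, 0.04, -0.0035], [0, 0, 0], 0.0], [[0, 0.04, 0], [0, 0, 0], 0.0], [[0, 0.03, 0], [0, 0, 0], 0.0], [[0, 0, 0], [0, 0, 0], 0.0]]}}

```text
time_s: 9.82
position: [0.5421, -0.0829, 0.0917]
tool_rot: [[0.984, -0.004, -0.18], [0.18, 0.001, 0.984], [-0.004, -1.0, 0.002]]
ft_force: [0.2, -0.1, 1.4]
grip_width: 0.0001
```

```bash
python3 -c "
from rig import env
from h import *
for i in range(3):
  s=env.observe();print(s['time_s'],s['position'],yaw(s),s['ft_force'],s['qvel'].round(2))
  env.get_image('top')
"
```

```text
9.825 [ 0.54212539 -0.082937    0.09165914] 10.393745720347766 [ 0.19095514 -0.07843425  1.36999693] [ 0.54 -2.6  -3.53  0.05  1.99  0.14]
9.875 [ 0.54311759 -0.08307607  0.09329035] 10.410418419130469 [-0.41158632  0.35205152  0.81557081] [ 0.49 -1.79 -1.97  0.02  0.38  0.12]
9.925 [ 0.5436684  -0.08304209  0.09423376] 10.425244244450028 [-0.39964938  0.18061845 -0.31039861] [ 0.52 -1.   -0.74  0.02 -0.19 -0.  ]
```

Emit:
{"method": "carry_out", "body": {"plan": [[[0, 0.007, 0.002], [0, 0, 0], 0.0], [[0, 0.007, 0], [0, 0, 0], 0.0], [[0, 0, 0], [0, 0, 0], 0.0], [[0, 0, 0], [0, 0, 0], 0.0]]}}

```text
time_s: 10.48
position: [0.5432, -0.0802, 0.0798]
tool_rot: [[0.983, 0.001, -0.182], [0.182, -0.0, 0.983], [0.001, -1.0, -0.001]]
ft_force: [-0.7, 0.1, 5.5]
grip_width: -0.0001
```

```bash
python3 look.py w7
```

```text
10.475 [ 0.5432 -0.0802  0.0798] yaw 10.49 tilt [ 8.e-04 -1.e+00 -6.e-04] [-0.74  0.06  5.53] -0.00013090457790111934
```

View pics/w7.png

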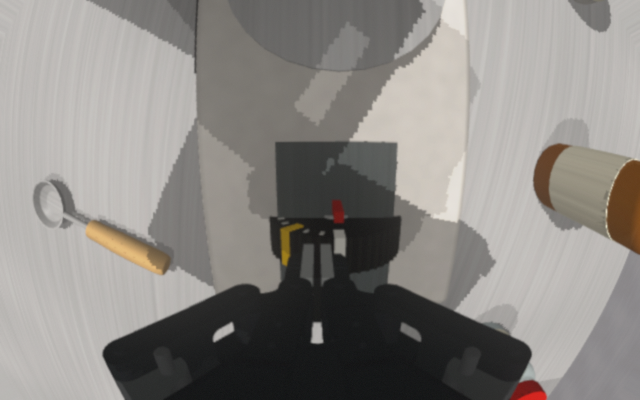

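Pressed at 5.5 N (about 5 mm); the white stripe shows just right of the fingers at (338,240). Stroke two clicks.

Emit:
{"method": "carry_out", "body": {"plan": [[[0.004, 0, 0], [0, 0, 0], 0.0], [[0.004, 0, 0], [0, 0, 0], 0.0], [[0.004, 0, 0], [0, 0, 0], 0.0], [[0.004, 0, 0], [0, 0, 0], 0.0], [[0.005, 0, 0], [0, 0, 0], 0.0], [[0, 0, 0], [0, 0, 0], 0.0], [[0, 0, 0], [0, 0, 0], 0.0]]}}

```text
time_s: 11.4
position: [0.5642, -0.0763, 0.08]
tool_rot: [[0.983, 0.002, -0.182], [0.182, -0.0, 0.983], [0.002, -1.0, -0.001]]
ft_force: [1.4, 1.1, 5.5]
grip_width: 0.0002
```

```bash
python3 look.py w8
```

```text
11.4 [ 0.5642 -0.0763  0.08  ] yaw 10.5 tilt [ 1.7e-03 -1.0e+00 -7.0e-04] [1.39 1.07 5.48] 0.00015721429639283603
```

View pics/w8.png

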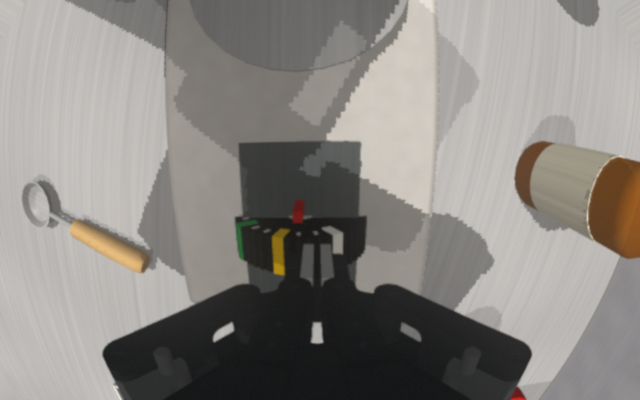

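White moved past the index (now at 334) and yellow (282) is about one click short of the post (298), so two clicks. Lift, go back, press again.

Emit:
{"method": "carry_out", "body": {"plan": [[[0, -0.008, 0], [0, 0, 0], 0.0], [[0, -0.007, 0], [0, 0, 0], 0.0], [[-0.0105, 0, 0], [0, 0, 0], 0.0], [[-0.0105, 0, 0], [0, 0, 0], 0.0], [[0, 0, 0], [0, 0, 0], 0.0], [[0, 0.008, 0], [0, 0, 0], 0.0], [[0, 0.007, 0], [0, 0, 0], 0.0], [[0, 0, 0], [0, 0, 0], 0.0]]}}

```text
time_s: 12.45
position: [0.5431, -0.0802, 0.079]
tool_rot: [[0.983, -0.0, -0.182], [0.182, -0.0, 0.983], [-0.0, -1.0, -0.0]]
ft_force: [-1.7, -0.5, 5.9]
grip_width: 0.0
```

Emit:
{"method": "carry_out", "body": {"plan": [[[0, 0, 0], [0, 0, 0], 0.0], [[0.004, 0, 0], [0, 0, 0], 0.0], [[0.004, 0, 0], [0, 0, 0], 0.0], [[0.004, 0, 0], [0, 0, 0], 0.0], [[0.004, 0, 0], [0, 0, 0], 0.0], [[0.005, 0, 0], [0, 0, 0], 0.0], [[0, 0, 0], [0, 0, 0], 0.0], [[0, 0, 0], [0, 0, 0], 0.0]]}}

```text
time_s: 13.45
position: [0.5643, -0.0763, 0.0797]
tool_rot: [[0.983, 0.002, -0.182], [0.182, -0.0, 0.983], [0.002, -1.0, -0.001]]
ft_force: [1.2, 0.3, 5.7]
grip_width: -0.0002
```

```bash
python3 look.py w9
```

```text
13.45 [ 0.5643 -0.0763  0.0797] yaw 10.49 tilt [ 1.6e-03 -1.0e+00 -6.0e-04] [1.16 0.34 5.74] -0.00017936135715359447
```

View pics/w9.png

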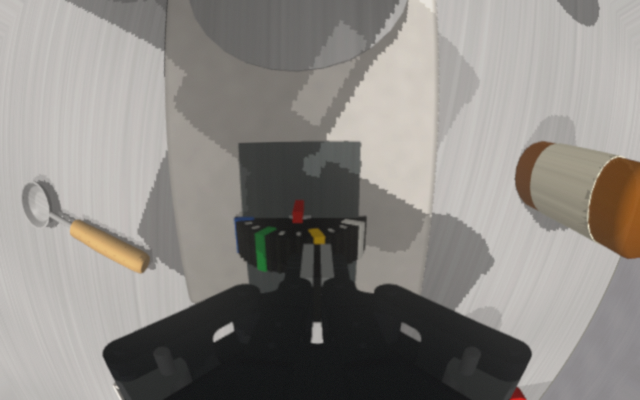

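Yellow has passed to one click beyond the index (316 against 298): 4 clicks in total. One more stroke.

Emit:
{"method": "carry_out", "body": {"plan": [[[0, -0.008, 0], [0, 0, 0], 0.0], [[0, -0.007, 0], [0, 0, 0], 0.0], [[-0.0105, 0, 0], [0, 0, 0], 0.0], [[-0.0105, 0, 0], [0, 0, 0], 0.0], [[0, 0, 0], [0, 0, 0], 0.0], [[0, 0.008, 0], [0, 0, 0], 0.0], [[0, 0.007, 0], [0, 0, 0], 0.0], [[0, 0, 0], [0, 0, 0], 0.0]]}}

```text
time_s: 14.5
position: [0.5431, -0.0802, 0.079]
tool_rot: [[0.983, -0.0, -0.182], [0.182, -0.0, 0.983], [-0.0, -1.0, -0.0]]
ft_force: [-1.2, -0.4, 6.4]
grip_width: -0.0001
```

Emit:
{"method": "carry_out", "body": {"plan": [[[0, 0, 0], [0, 0, 0], 0.0], [[0.004, 0, 0], [0, 0, 0], 0.0], [[0.004, 0, 0], [0, 0, 0], 0.0], [[0.004, 0, 0], [0, 0, 0], 0.0], [[0.004, 0, 0], [0, 0, 0], 0.0], [[0.005, 0, 0], [0, 0, 0], 0.0], [[0, 0, 0], [0, 0, 0], 0.0], [[0, 0, 0], [0, 0, 0], 0.0]]}}

```text
time_s: 15.5
position: [0.5643, -0.0763, 0.0797]
tool_rot: [[0.983, 0.002, -0.182], [0.182, -0.0, 0.983], [0.002, -1.0, -0.001]]
ft_force: [0.7, -0.5, 5.7]
grip_width: 0.0001
```

Emit:
{"method": "carry_out", "body": {"plan": [[[0, -0.01, 0], [0, 0, 0], 0.0], [[0, -0.04, 0], [0, 0, 0], 0.0], [[-0.0105, -0.04, 0], [0, 0, 0], 0.0], [[0, -0.03, 0], [0, 0, 0], 0.0], [[0, 0, 0], [0, 0, 0], 0.0]]}}

```text
time_s: 16.12
position: [0.5538, -0.0783, 0.2015]
tool_rot: [[0.983, 0.004, -0.182], [0.182, -0.001, 0.983], [0.004, -1.0, -0.002]]
ft_force: [0.9, -0.5, -1.6]
grip_width: -0.0004
```

```bash
python3 look.py w10;python3 - <<'E'
from h import *
d=load("w10")
im=cv2.resize(d["image"][120:290,200:420],None,fx=3.5,fy=3.5,interpolation=cv2.INTER_CUBIC)
cv2.imwrite("pics/w10c.png",im[:,:,::-1])
E
```

```text
16.125 [ 0.5538 -0.0783  0.2015] yaw 10.49 tilt [ 0.0036 -1.     -0.002 ] [ 0.86 -0.54 -1.65] -0.00035977729686050393
```

View pics/w10c.png

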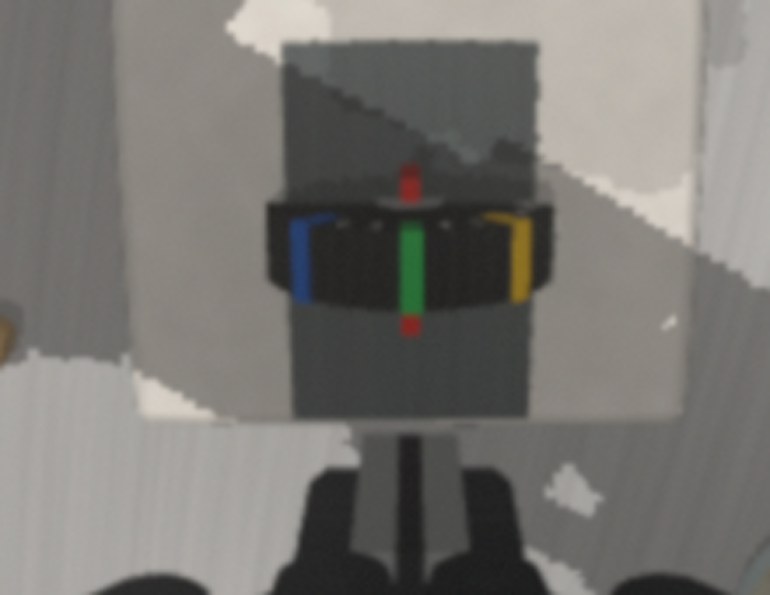

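The green stripe is in line with both red posts. Now to the green cup.

Emit:
{"method": "carry_out", "body": {"plan": [[[-0.0025, 0, 0.052], [0, 0, 0], 0.0854], [[-0.0025, 0, 0.055], [0, 0, 0], 0.0854], [[-0.0025, 0, 0.055], [0, 0, 0], 0.0854], [[-0.0025, 0, 0.055], [0, 0, 0], 0.0854], [[-0.0025, 0, 0.055], [0, 0, 0], 0.0854], [[-0.0025, 0, 0.055], [0, 0, 0], 0.0854], [[-0.0025, 0, 0.055], [0, 0, 0], 0.0854], [[-0.0025, 0, 0.055], [0, 0, 0], 0.0854]]}}

```text
time_s: 17.18
position: [0.4529, 0.3494, 0.1977]
tool_rot: [[0.983, -0.003, -0.182], [0.182, -0.001, 0.983], [-0.003, -1.0, -0.001]]
ft_force: [0.4, 0.3, 0.1]
grip_width: 0.0855
```

Emit:
{"method": "carry_out", "body": {"plan": [[[0, 0.015, 0.006], [0, 0, 0], 0.0854], [[0, 0, 0], [0, 0, 0], 0.0854], [[0, 0, 0], [0, 0, 0], 0.0854]]}}

```text
time_s: 17.55
position: [0.4534, 0.3526, 0.184]
tool_rot: [[0.984, -0.001, -0.18], [0.18, -0.001, 0.984], [-0.001, -1.0, -0.001]]
ft_force: [0.6, 0.2, -0.0]
grip_width: 0.0852
```

```bash
python3 look.py w11;python3 - <<'E'
from h import *
d=load("w11")
im=d["image"].copy()
x=np.array([.452,.355])
for c,(r,z) in {(0,0,255):(.038,.046),(255,0,255):(.031,.078)}.items():
    p=wproj(d,circ((*x,z),r),d["pos"],d["rot"])
    print(p.mean(0))
    for q in p: cv2.circle(im,tuple(np.round(q).astype(int)),0,c,-1)
cv2.imwrite("pics/w11c.png",cv2.resize(im[100:300,180:440],None,fx=3,fy=3,interpolation=cv2.INTER_NEAREST)[:,:,::-1])
E
```

```text
17.55 [0.4534 0.3526 0.184 ] yaw 10.39 tilt [-1.e-03 -1.e+00 -5.e-04] [ 0.62  0.24 -0.  ] 0.08518408701400262
[315.66588578 190.54995912]
[315.52546561 199.58594911]
```

View pics/w11c.png

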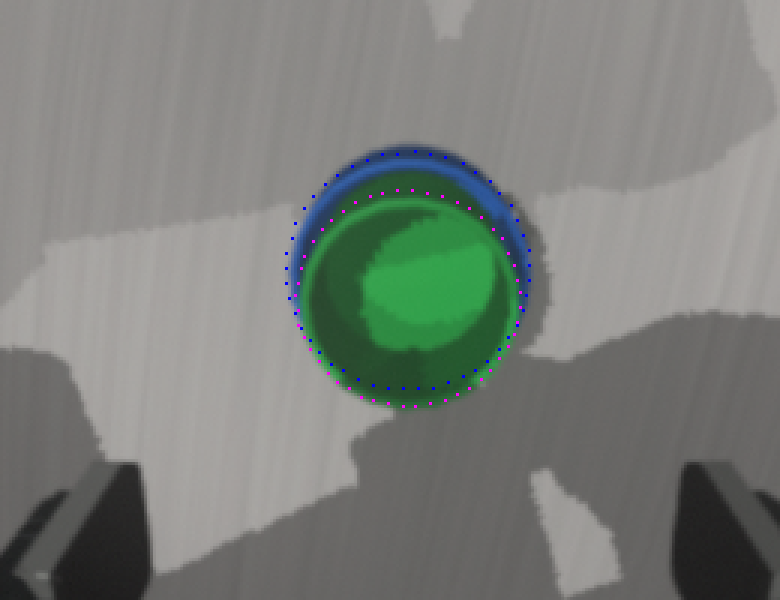

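The green rim matches the prediction to within about 1 mm. Descend and grip.

Emit:
{"method": "carry_out", "body": {"plan": [[[-0.001, 0.045, 0.0015], [0, 0, 0], 0.0854], [[0, 0.045, 0], [0, 0, 0], 0.0854], [[0, 0.035, 0], [0, 0, 0], 0.0854], [[0, 0.009, 0], [0, 0, 0], 0.0854], [[0, 0, 0], [0, 0, 0], 0.054], [[0, 0, 0], [0, 0, 0], 0.054], [[0, 0, 0], [0, 0, 0], 0.054], [[0, 0, 0], [0, 0, 0], 0.054]], "force": 25}}

```text
time_s: 18.6
position: [0.4526, 0.3552, 0.052]
tool_rot: [[0.983, 0.003, -0.182], [0.182, 0.001, 0.983], [0.003, -1.0, 0.001]]
ft_force: [0.2, -2.0, 6.1]
grip_width: 0.0604
```

Emit:
{"method": "carry_out", "body": {"plan": [[[0, -0.005, 0], [0, 0, 0], 0.054], [[0, -0.01, 0], [0, 0, 0], 0.054], [[0, -0.02, 0], [0, 0, 0], 0.054], [[0, -0.02, 0], [0, 0, 0], 0.054], [[0, 0, 0], [0, 0, 0], 0.054]]}}

```text
time_s: 19.23
position: [0.4523, 0.3555, 0.107]
tool_rot: [[0.983, 0.003, -0.182], [0.182, 0.002, 0.983], [0.003, -1.0, 0.001]]
ft_force: [-0.3, -0.5, -2.2]
grip_width: 0.0603
```

```bash
python3 look.py w12
```

```text
19.225 [0.4523 0.3555 0.107 ] yaw 10.49 tilt [ 0.0033 -1.      0.001 ] [-0.29 -0.54 -2.18] 0.06028391037313152
```

View pics/w12.png

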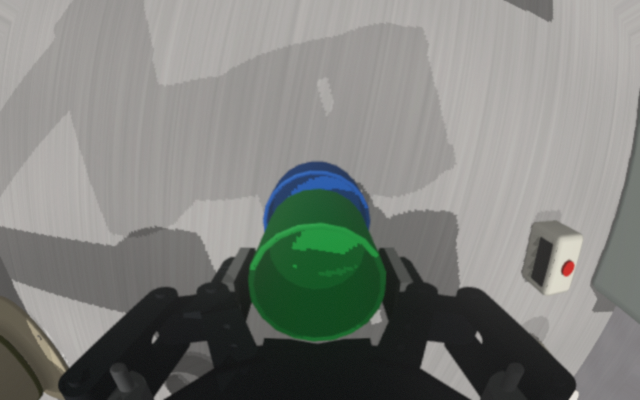

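Green is lifted and blue stays standing. Carry it to above the pan.

Emit:
{"method": "carry_out", "body": {"plan": [[[0, -0.03, 0], [0, 0, 0], 0.054], [[0, -0.03, 0], [0, 0, 0], 0.054], [[0.002, 0, -0.028], [0, 0, 0], 0.054], [[0.004, 0, -0.052], [0, 0, 0], 0.054], [[0.004, 0, -0.052], [0, 0, 0], 0.054], [[0.004, 0, -0.052], [0, 0, 0], 0.054], [[0.004, 0, -0.052], [0, 0, 0], 0.054], [[0.003, 0, -0.04], [0, 0, 0], 0.054]]}}

```text
time_s: 20.27
position: [0.5226, 0.0855, 0.1644]
tool_rot: [[0.983, -0.002, -0.181], [0.181, 0.0, 0.983], [-0.002, -1.0, 0.0]]
ft_force: [0.4, -0.0, -1.4]
grip_width: 0.0604
```

Emit:
{"method": "carry_out", "body": {"plan": [[[0, 0, -0.012], [0, 0, 0], 0.054], [[0, 0, 0], [0, 0, 0], 0.054], [[0, 0, 0], [0, 0, 0], 0.054]]}}

```text
time_s: 20.65
position: [0.5243, 0.0768, 0.1651]
tool_rot: [[0.983, -0.001, -0.183], [0.183, 0.0, 0.983], [-0.001, -1.0, 0.0]]
ft_force: [-0.6, 0.1, -1.0]
grip_width: 0.0601
```

```bash
python3 look.py w13;python3 - <<'E'
from h import *
d=load("w13")
im=d["image"].copy()
for q in wproj(d,circ((.5254,.0763,.062),.062),d["pos"],d["rot"]): cv2.circle(im,tuple(np.round(q).astype(int)),1,(255,0,255),-1)
cv2.imwrite("pics/w13c.png",im[:,:,::-1])
E
```

```text
20.65 [0.5243 0.0768 0.1651] yaw 10.55 tilt [-6.e-04 -1.e+00  5.e-04] [-0.63  0.07 -1.03] 0.06013944739307132
```

View pics/w13c.png

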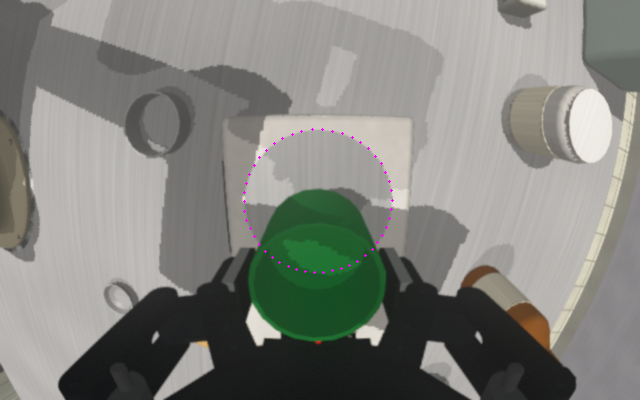

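The predicted pan circle (pink) lies on the pan. Lower gently.

Emit:
{"method": "carry_out", "body": {"plan": [[[0.001, 0.025, 0], [0, 0, 0], 0.054], [[0, 0.018, 0], [0, 0, 0], 0.054], [[0, 0.01, 0], [0, 0, 0], 0.054], [[0, 0.006, 0], [0, 0, 0], 0.054], [[0, 0.003, 0], [0, 0, 0], 0.054], [[0, 0, 0], [0, 0, 0], 0.054], [[0, 0, 0], [0, 0, 0], 0.054]]}}

```text
time_s: 21.58
position: [0.526, 0.0759, 0.1037]
tool_rot: [[0.983, 0.001, -0.182], [0.182, -0.0, 0.983], [0.001, -1.0, -0.0]]
ft_force: [0.6, -0.0, -0.3]
grip_width: 0.0604
```

Emit:
{"method": "carry_out", "body": {"plan": [[[0, 0.002, 0], [0, 0, 0], 0.054], [[0, 0.002, 0], [0, 0, 0], 0.054], [[0, 0.0015, 0], [0, 0, 0], 0.054], [[0, 0, 0], [0, 0, 0], 0.054], [[0, 0, 0], [0, 0, 0], 0.054]]}}

```text
time_s: 22.2
position: [0.5257, 0.0758, 0.0979]
tool_rot: [[0.983, 0.0, -0.182], [0.182, -0.0, 0.983], [0.0, -1.0, -0.0]]
ft_force: [-1.3, 0.5, 0.6]
grip_width: 0.0604
```

```bash
python3 -c "
from rig import env
for i in range(3):
  s=env.observe();print(s['time_s'],s['position'],s['ft_force'])
  env.get_image('top')
"
```

```text
22.2 [0.52574786 0.07584824 0.09793133] [-1.32733652  0.48815783  0.64345363]
22.25 [0.52573936 0.07584301 0.09792697] [-0.6194766  -0.63321594  0.79753114]
22.3 [0.52573995 0.07584593 0.09791588] [-1.49156555 -1.33775696  0.19796121]
```

Emit:
{"method": "carry_out", "body": {"plan": [[[0, 0.0005, 0], [0, 0, 0], 0.054], [[0, 0, 0], [0, 0, 0], 0.062], [[0, 0, 0], [0, 0, 0], 0.07], [[0, 0, 0], [0, 0, 0], 0.0854], [[0, 0, 0], [0, 0, 0], 0.0854], [[0, -0.01, 0], [0, 0, 0], 0.0854], [[0, -0.03, 0], [0, 0, 0], 0.0854], [[0, -0.06, 0], [0, 0, 0], 0.0854]]}}

```text
time_s: 23.35
position: [0.5249, 0.0759, 0.1976]
tool_rot: [[0.983, -0.004, -0.182], [0.182, 0.0, 0.983], [-0.004, -1.0, 0.001]]
ft_force: [0.5, -0.3, -0.2]
grip_width: 0.0858
```

Emit:
{"method": "carry_out", "body": {"plan": [[[0, -0.04, 0], [0, 0, 0], 0.0854], [[0, 0, 0.02], [0, 0, 0], 0.0854], [[0, 0, 0], [0, 0, 0], 0.0854]]}}

```text
time_s: 23.72
position: [0.5214, 0.0966, 0.2369]
tool_rot: [[0.983, -0.001, -0.184], [0.184, 0.0, 0.983], [-0.001, -1.0, 0.0]]
ft_force: [0.1, 0.1, -0.6]
grip_width: 0.0854
```

```bash
python3 look.py w14;python3 - <<'E'
from rig import env
from h import *
for n in["top","scene"]:
    d=env.get_image(n);pickle.dump(d,open(f"pics/{n}2.pkl","wb"));cv2.imwrite(f"pics/{n}2.png",d["image"][:,:,::-1])
a=load("top2")["image"][120:280,190:490];b=load("scene2")["image"][130:290,160:480]
cv2.imwrite("pics/fin.png",np.vstack([cv2.resize(x,(660,352 if i==0 else 330) if 0 else (600,300))for i,x in enumerate([a,b])])[:,:,::-1])
d=load("w14");im=d["image"].copy()
for z,r in((.062,.062),(.124,.031)):
    for q in wproj(d,circ((.5257,.0758,z),r),d["pos"],d["rot"]): cv2.circle(im,tuple(np.round(q).astype(int)),0,(255,0,255),-1)
cv2.imwrite("pics/w14c.png",im[:,:,::-1])
E
```

```text
23.725 [0.5214 0.0966 0.2369] yaw 10.58 tilt [-1.e-03 -1.e+00  4.e-04] [ 0.14  0.12 -0.65] 0.08540522459249487
```

View pics/w14c.png

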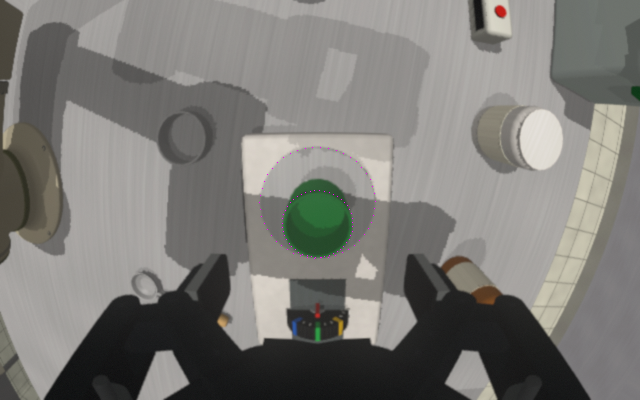

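View pics/fin.png

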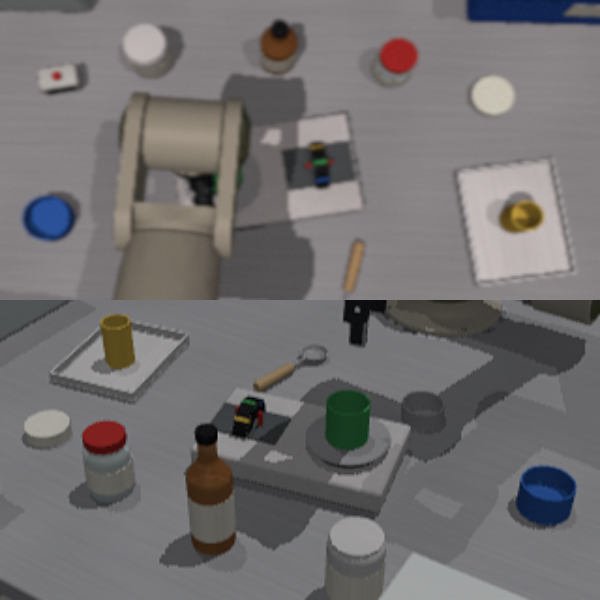

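Everything is in place: green on the pan with its rim on the prediction at (318,223), the green stripe at the index at (318,322), yellow in the tray, blue standing and the bystanders unmoved.

```bash
python3 -c "
from rig import env
print(env.close_job())"
```

```text
the job is handed in; nothing more can be done
None
```

The job is done and handed in at about 24 s of the 64 s allowed; `close_job` reports no verdict.

- **Yellow cup:** I lifted it out of the nest and stood it upright in the tray, about 4 mm from the middle. It touched down at about 2 N.
- **Tare wheel:** It started with the white stripe at the index. Three fingertip strokes of two clicks each, pressed at about 5.5 N, brought the green stripe into line with both red posts.
- **Green cup:** I set it on the pan at about 1 N. The last wrist picture shows its rim on the circle I predicted for a cup about 1 mm from my estimate of the pan centre.
- **Blue cup and the rest of the bench:** In the last scene, top and wrist pictures blue stands where it was, all three cups are upright, the bystanders look undisturbed, and the gripper hangs free. I judged these by eye; I did not measure any positions again at the end.

None of the checks failed. The two camera estimates of the tray centre differed by about 14 mm, so I settled it with a wrist view of the tray's corners before placing the cup.

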